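Reset the counter mill, mesh the grinding jar on its drive and hold it down

TASK

The counter mill in this little shop has tripped out: push the red reset button on its nose all the way in and let it spring back up. Then set the steel grinding jar upright in the mill's round well, turning it until its splines mesh with the drive and it slides home - do not force it while the splines still clash - and press it down against the run-switch spring. Finish still gripping the jar and holding it fully down so that the mill runs, with the other things on the counter left where they are.

Things in the scene. Friction and masses are not known exactly. Their poses are not given: they have to be found in the camera images.
- reset_top (a point): Centre of the top of the red reset button, 24 mm across, on the mill's nose: 88 mm above the counter at rest, in a black collar 44 mm across, 82 mm high. It goes straight down; z up. It lies 107 mm from the drive axis, towards the mill's -x. The nose is a white box 78 mm wide, 70 mm high; the white drum round the well is 136 mm across and 92 mm high.
- reset (a joint): Travel of the reset button in m: 0 released, 0.006 fully in. A spring pushes it back: 1.5 N at the start, 5 N fully in.
- well_floor (a point): Centre of the floor of the mill's round black well, 72 mm above the counter, on the drive's axis; z up, x from the nose towards the back of the mill. The well is 72.6 mm across and 20 mm deep (rim 92 mm above the counter). The mill is fixed.
- drive_top (a point): Centre of the top of the splined metal drive in the well, 19 mm above the well floor; z up. A star of six radial teeth 4 mm wide with rounded crowns, 31 mm across the tips: one along this point's +x, the others every 60 degrees. It may stand at any angle and turns only stiffly (0.15 N m).
- run_switch (a joint): Travel of the run switch in m: 0 up, 0.005 fully down (mill runs). Three yellow spring pins in the well carry the jar's foot: tops 7 mm above the well floor when up, 2 mm when down. 7 N start it, 12 N press it fully, the jar's weight (0.28 to 0.44 kg) included, so weight alone does not press it.
- jar_grip (a point): Point on the axis of the loose grinding jar, 70 mm above its underside and 22 mm below its top, on its plain steel cup, where to grip it: 58 mm across, from 34 to 92 mm above the underside. z up along the axis. It stands upright on the counter. 66 mm above drive_top while the splines clash, 58 mm when meshed and resting on the pins, 53 mm when fully pressed.
- jar_foot (a point): Centre of the jar's underside. Black foot: skirt 70 mm across, 20 mm high, lower edge chamfered 2.5 mm; above it a flange 80 mm across. Inside are six slots for the drive's teeth: one along this point's +x, the others every 60 degrees, each under a yellow rib on the flange. They mesh when jar and drive yaw agree modulo 60 degrees, with about 9 degrees of play either way.
- calculator_c (a point): Centre of a grey desk calculator lying on the counter, 150 x 105 x 20 mm. Bystander.
- paperback_c (a point): Centre of a blue paperback lying on the counter, 130 x 185 x 24 mm. Bystander.
- tea_mug_c (a point): Centre of a blue tea mug, 78 mm across, 88 mm high, with a handle. Bystander.
- drink_can_c (a point): Centre of a drink can, 66 mm across, 115 mm high, with a green label. Bystander.
Mind the look-alikes: they are no part of the job. What is shaped like the part that bears jar_grip but orange or purple is not meant.

How it is judged:
By the outcome, as a careful person would: the job done as asked, in the order asked, and still so for the second after the job is handed in, while the arm keeps its last pose, push and grip.
It also fails if it takes over 54 s, if anything falls off the work surface, if the arm or the gripper's body presses on something with over 40 N, if the wrist force passes 120 N, or if a joint passes its speed limit or range.

ROBOT

A 6-joint arm with a two-finger parallel gripper is mounted at the origin on the work surface. World frame = base frame: x ahead of the robot, y to its left, z up, the work surface at z = 0. Lengths are in m, angles in rad, forces in N, time in s.
With the tool pointing down it reaches from about 0.35 to 0.85 m from the base axis. Payload 8.1 kg.
Tool frame: the origin (TCP) lies at the centre of the arm's flange, where the gripper is bolted on; the fingertips stand 186 mm ahead of it and the grasp point (between the pads) lies 167 mm ahead of it; z points along the fingers, y is the line along which they close (so a half turn about z gives the same grasp; the last joint's range is limited). The gripper opens to 93 mm and grips with 3 to 60 N. Pads are 15 mm wide; open, the fingers measure 128 mm over their backs; the gripper's body (75 mm by 188 mm) begins 65 mm behind the grasp point.
Start: joints at [1.19, 0.13, 1.488, -0, 1.523, -0.085], TCP at [0.175, 0.574, 0.405] pointing down, gripper open.
Joint ranges: [-2.96, 2.96], [-0.89, 2.26], [0.02, 2.5], [-1.34, 4.48], [0, 2.73], [-2.66, 2.66]. Speed limits (rad/s): [2.39, 2.39, 2.79, 3.14, 3.14, 3.14].

INTERFACE

Orientations are given as a rotation vector (axis times angle).
In Python, from plant import robot gives the robot as it stands.
- The arm moves only by the tool apply_moves, never from a script. Its argument "series" is a list of rows, each a list of 2 entries, a list of its own where there are three numbers: the shift along the tool's x, y, z in mm, then the turn, a rotation vector about the tool's x, y, z in rad. A call has 1 to 12 rows; each row shifts and turns the commanded pose from where the row before left it, along the tool's axes as they then stand; what a row does not reach is not made up. A row lasts 1/12 s, in which the tool goes at most 41.7 mm and 7.16 degrees, less where a joint would pass 70% of its speed; a pose out of reach is approached as far as the arm can. A call is refused whole if a number of a shift passes 41.7 or a number of a turn 0.125, either way. A call with a gripper value outside its range is refused whole. "claw" is the opening, from 0 (shut) to 1 (fully open), set as the call begins (left out, the last holds). The fingers move at their own pace and stop on an object; "newtons" is the grip in N (left out, the last holds). Time passes only in rows, so rows that do not move let the fingers close. It gives the time, the measured TCP pose, the force, the opening and the grip force at its end, in the units of the state.
- robot.read_state(): the state, without advancing time (a new reading comes with each control period).
- robot.read_camera(name): name is "side" or "top" or "wrist"; returns (picture, depth): 480x640x3 uint8, blue, green, red; 480x640 float32, m along the optical axis (not along the pixel's ray), 0 where there is no reading.
- robot.calibration(name): a dict with "fx", "fy", "cx", "cy" (pixels), "extrinsics" (4x4, takes a point from world to camera coordinates). Camera axes: x right, y down, z forward; pixel columns grow to the right and rows downward; lengths in m; the calibration is good to about 2 mm. A picture is of the moment at which its call begins: read the wrist's pose just before it. calibration takes no time and is no camera call; for the wrist camera it gives the pose at the moment of the call.
- robot.close_job(): hands the job in; it is judged then, once.
The state is a dict: "t": time; "q": joint angles; "dq": joint speeds; "joint_torque": joint torques, N m; "tool_pos": TCP position; "orientation": TCP orientation; "force": force on the tool from outside, world axes, zero at the start; "wrist_torque": the same for the moment, N m; "opening": finger opening in m; "gripper_force": force on a finger pad.
Only numpy, scipy, OpenCV 4.12 (cv2) and the standard library are available. Lean on these libraries where they do the work, as an engineer would, in place of code of your own. Each camera call takes 0.05 s, during which the arm holds its last target. There are 200 camera calls.

## Working session

There is one attempt and no reset: what is moved stays moved. The work goes in short steps, Python scripts to look and compute and a tool call to move; the robot and the scene stay as the last step left them, time stands still between calls to the robot, and variables do not carry over. Pictures are saved under pics/ and viewed, at most 10 in all, crops included, and the job is handed in when it is done.

Besides the shell and the picture viewer there is one more tool, called after "Request:" as name(argument=value, ...) on one line, values as JSON. apply_moves: Moves the arm, as the interface text tells. Its arguments: {"type":"object","properties":{"series":{"type":"array"},"claw":{"type":"number"},"newtons":{"type":"number"}},"required":["series"]}

```bash
mkdir -p pics; cat > h.py <<'E'
import numpy as np, cv2
from plant import robot
def shot(n):
    c=robot.calibration(n); im,d=robot.read_camera(n)
    cv2.imwrite(f'pics/{n}_{robot.read_state()["t"]:.2f}.png',im); np.savez(f'{n}.npz',im=im,d=d,K=[c['fx'],c['fy'],c['cx'],c['cy']],E=c['extrinsics'])
def load(n):
    return np.load(n+'.npz')
def onz(z,n,u,v):  # pixel ray meets plane height z
    fx,fy,cx,cy=z['K'];E=z['E'];R=E[:3,:3];o=-R.T@E[:3,3];r=R.T@np.array([(u-cx)/fx,(v-cy)/fy,1]);return o+r*(n-o[2])/r[2]
def world(z):
    fx,fy,cx,cy=z['K'];E=z['E'];d=z['d'];v,u=np.mgrid[:480,:640]
    P=np.stack([(u-cx)/fx*d,(v-cy)/fy*d,d],-1);return (P-E[:3,3])@E[:3,:3]
E
python3 - <<'E'
from h import *
for n in('top','side'):
    shot(n);z=load(n);print(z['K'],z['E'].round(3))
print(robot.read_state())
E
ls pics
```

```text
[495.39530256 495.39530256 321.03284677 237.78988369] [[-1.200e-02 -1.000e+00 -1.400e-02  1.000e-03]
 [-9.970e-01  1.300e-02 -7.900e-02  6.230e-01]
 [ 7.900e-02  1.300e-02 -9.970e-01  1.355e+00]
 [ 0.000e+00  0.000e+00  0.000e+00  1.000e+00]]
[555.38242879 555.38242879 321.53716926 228.78386613] [[ 0.703 -0.711 -0.009 -0.437]
 [-0.488 -0.474 -0.733  0.362]
 [ 0.517  0.52  -0.68   1.276]
 [ 0.     0.     0.     1.   ]]
{'t': 0.1, 'q': array([ 1.18958890e+00,  1.31105939e-01,  1.48918336e+00,  1.67108255e-05,
        1.52298015e+00, -8.53810718e-02]), 'dq': array([-0.00042259, -0.00204886, -0.00294976,  0.00070145,  0.00163543,
       -0.00028274]), 'joint_torque': array([ 2.02335781e-03, -5.61347401e+01, -4.93092692e+01,  7.71051832e-02,
        2.92550650e-02, -1.23468322e-05]), 'tool_pos': array([0.17480684, 0.57375782, 0.40377282]), 'orientation': array([-4.62931985e-01, -3.10688821e+00,  2.55615384e-03]), 'force': array([ 0.11640137, -0.5443931 ,  1.0292498 ]), 'wrist_torque': array([0.00928082, 0.03408243, 0.02093498]), 'gripper_force': 0.0, 'opening': 0.09295273624417032}
side_0.10.png
top_0.05.png
```

View pics/top_0.05.png

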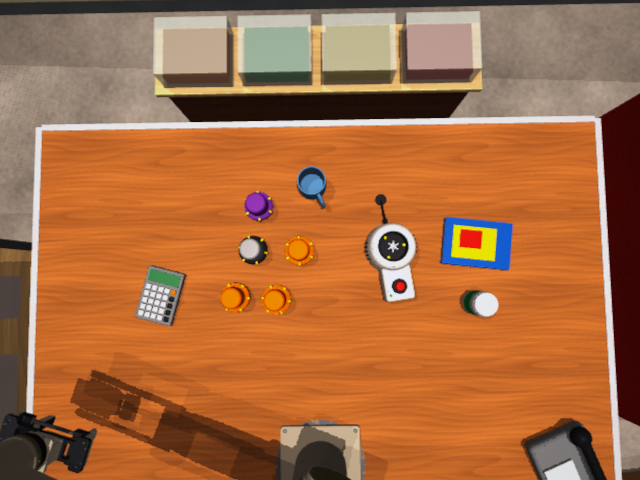

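View pics/side_0.10.png

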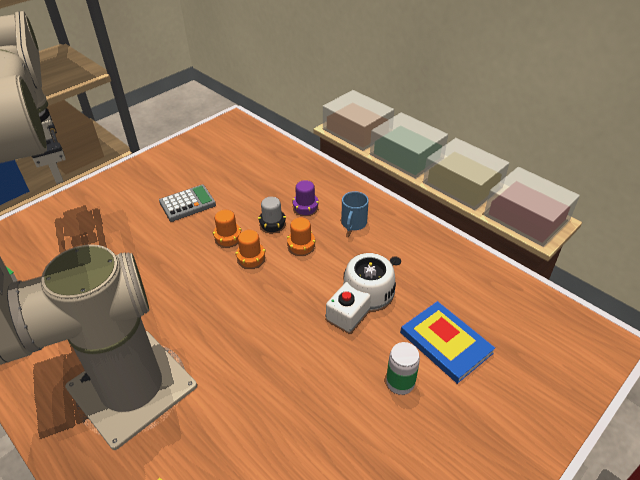

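The top view shows the steel jar at about (252,250), ringed by four decoys: orange at (299,250), (234,297) and (276,299), purple at (259,205). The mill drum is at (391,247) and the red reset at (400,286). The side view agrees: jar (271,212), mill (369,278), reset (346,297).

```bash
python3 - <<'E'
from h import *
z=load('top');P=world(z);im=z['im']
for nm,(u,v),h in [('jar',(253,246),.092),('o1',(299,250),.092),('o2',(234,297),.092),('o3',(276,299),.092),('pu',(258,204),.092),('reset',(400,286),.088),('drive',(393,246),.091)]:
    print(nm,onz(z,h,u,v).round(4),P[v,u].round(3))
# centroids from depth by height
X=P.reshape(-1,3)
for nm,c,lo,hi in [('jar',onz(z,.092,253,246),.088,.096),('reset',onz(z,.088,400,286),.085,.092),('drum',onz(z,.092,393,246),.088,.096)]:
    m=(abs(X[:,2]-(lo+hi)/2)<.006)&(np.hypot(*(X[:,:2]-c[:2]).T)<.075);q=X[m];print(nm,m.sum(),cv2.minEnclosingCircle(q[:,:2].astype(np.float32)),q.mean(0))
a=cv2.resize(im[180:320,215:315],(400,560),interpolation=2);b=cv2.resize(im[215:315,355:427],(400,556),interpolation=2)
b=cv2.copyMakeBorder(b,0,4,0,0,0);cv2.imwrite('pics/crop1.png',np.hstack([a,b]))
hs=cv2.cvtColor(im,cv2.COLOR_BGR2HSV);r=((hs[...,0]<5)|(hs[...,0]>175))&(hs[...,1]>180)&(hs[...,2]>100);r[:270]=0;r[300:]=0;r[:,:385]=0;r[:,415:]=0
v,u=np.nonzero(r);print('red',u.mean(),v.mean(),len(u),onz(z,.088,u.mean(),v.mean()))
E
```

```text
jar [0.5981 0.1722 0.092 ] [0.598 0.172 0.095]
o1 [0.5859 0.0503 0.092 ] [0.586 0.051 0.087]
o2 [0.4643 0.2225 0.092 ] [0.464 0.223 0.092]
o3 [0.4578 0.1119 0.092 ] [0.458 0.112 0.09 ]
pu [0.7101 0.1587 0.092 ] [0.71  0.158 0.095]
reset [ 0.4878 -0.2144  0.088 ] [ 0.488 -0.214  0.094]
drive [ 0.5933 -0.1982  0.091 ] [ 0.593 -0.198  0.094]
jar 326 ((0.5927742123603821, 0.181611105799675), 0.02805299311876297) [0.59227928 0.18138165 0.09098882]
reset 274 ((0.520061731338501, -0.2096860259771347), 0.048773143440485) [ 0.52956509 -0.20787474  0.08941054]
drum 1019 ((0.5944149494171143, -0.19843009114265442), 0.06131066009402275) [ 0.59457472 -0.1986285   0.09068538]
red 399.95714285714286 285.9428571428571 70 [ 0.48798559 -0.21432441  0.088     ]
```

View pics/crop1.png

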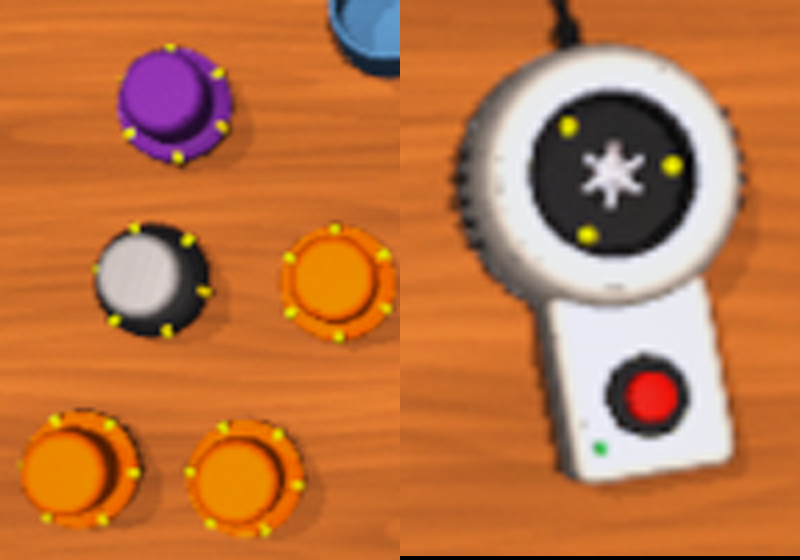

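Crop: jar ribs at crop px (134,229), (187,240), (205,291), (166,331), (114,320) and (96,270). The drive star's centre is at (612,173), with one tooth pointing nearly straight up, and the reset is at (652,396). I'm moving over the mill first.

Request:
apply_moves(series=[[[-31, -16.5, 0], [0, 0, 0]], [[-31, -16.5, 0], [0, 0, 0]], [[-31, -16.5, 0], [0, 0, 0]], [[-31, -16.5, 0], [0, 0, 0]], [[-31, -16.5, 0], [0, 0, 0]], [[-31, -16.5, 0], [0, 0, 0]], [[-31, -16.5, 0], [0, 0, 0]], [[-31, -16.5, 0], [0, 0, 0]], [[-31, -16.5, 0], [0, 0, 0]], [[-31, -16.5, 0], [0, 0, 0]], [[-31, -16.5, 0], [0, 0, 0]]], claw=0)

```text
t: 1.02
tool_pos: [0.449, 0.2994, 0.4044]
orientation: [-0.463, -3.107, 0.001]
force: [0.6, 0.4, -0.1]
opening: 0.0243
gripper_force: 0.0
```

```bash
cat >> h.py <<'E'
from scipy.spatial.transform import Rotation as Rot
def delta(t):  # world target -> tool-axis shift mm
    s=robot.read_state();R=Rot.from_rotvec(s['orientation']).as_matrix()
    print('pos',s['tool_pos'].round(4),'y-az',np.degrees(np.arctan2(R[1,1],R[0,1])).round(2),'z',R[:,2].round(4),'F',s['force'].round(2),'op',s['opening'],'gf',s['gripper_force'],'t',s['t'],'q6',s['q'][5])
    d=(R.T@(np.array(t)-s['tool_pos']))*1000;print('delta',d.round(1));return d
E
python3 -c "
from h import *
delta((.488,-.2143,.404))"
```

```text
pos [0.449  0.2994 0.4044] y-az 73.05 z [-5.e-04 -2.e-04 -1.e+00] F [ 0.62  0.41 -0.06] op 0.024262174705691215 gf 0.0 t 1.0167 q6 -0.781877107049067
delta [-187.1 -480.     0.5]
```

Request:
apply_moves(series=[[[-14, -37, 0], [0, 0, 0]], [[-14, -37, 0], [0, 0, 0]], [[-14, -37, 0], [0, 0, 0]], [[-14, -37, 0], [0, 0, 0]], [[-14, -37, 0], [0, 0, 0]], [[-14, -37, 0], [0, 0, 0]], [[-14, -37, 0], [0, 0, 0]], [[-14, -37, 0], [0, 0, 0]], [[-14, -37, 0], [0, 0, 0]], [[-14, -37, 0], [0, 0, 0]], [[-14, -37, 0], [0, 0, 0]], [[-14, -37, 0], [0, 0, 0]]])

```text
t: 2.02
tool_pos: [0.4789, -0.1747, 0.4045]
orientation: [-0.463, -3.107, -0.0]
force: [1.3, -0.0, 0.4]
opening: 0.0003
gripper_force: 0.0
```

```bash
python3 -c "
from h import *
delta((.488,-.2143,.31));shot('wrist')
z=load('wrist');print(z['E'].round(3));cv2.imwrite('pics/w1.png',z['im'])"
```

```text
pos [ 0.4789 -0.1747  0.4045] y-az 73.04 z [-3.e-04  2.e-04 -1.e+00] F [ 1.26 -0.03  0.39] op 0.00028044907304981283 gf 0.0 t 2.0167 q6 -1.725276328770933
delta [-20.2 -35.2  94.5]
[[ 0.292  0.956  0.001  0.027]
 [ 0.927 -0.284  0.244 -0.523]
 [ 0.234 -0.07  -0.97   0.265]
 [ 0.     0.     0.     1.   ]]
```

View pics/w1.png

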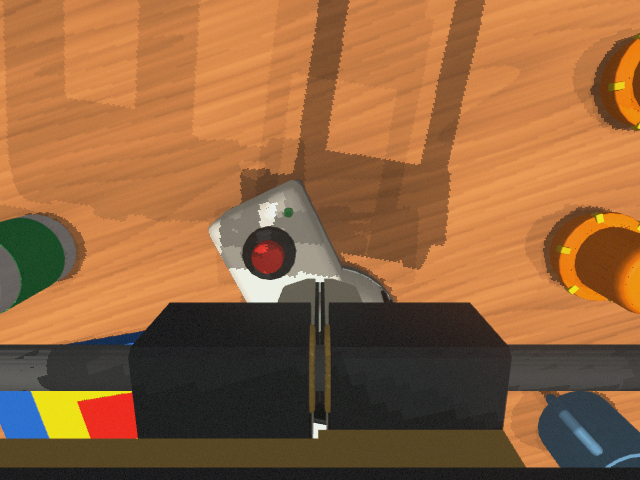

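The wrist view shows the red reset at about (267,257) in its collar, with the closed fingers over the drum. I'll check the reset's position from here.

```bash
python3 -c "
from h import *
z=load('wrist');im=z['im'];P=world(z)
hs=cv2.cvtColor(im,cv2.COLOR_BGR2HSV);r=((hs[...,0]<6)|(hs[...,0]>174))&(hs[...,1]>150);r[:225]=0;r[290:]=0;r[:,:240]=0;r[:,300:]=0
v,u=np.nonzero(r);print(u.mean(),v.mean(),len(u),P[r].mean(0),cv2.minEnclosingCircle(P[r][:,:2].astype(np.float32)))
p=onz(z,.088,u.mean(),v.mean());print(p)
delta((*p[:2],.088+.186+.02))"
```

```text
267.4075382803298 256.44994110718494 849 [ 0.48673702 -0.21623369  0.09119023] ((0.4886057674884796, -0.2183234691619873), 0.01342790201306343)
[ 0.48750436 -0.21689217  0.088     ]
pos [ 0.4788 -0.1804  0.4043] y-az 72.85 z [-6.0e-04 -3.8e-03 -1.0e+00] F [-3.86 -2.92  0.37] op 0.0002769686870101646 gf 0.0 t 2.0667 q6 -1.7305855587484202
delta [-19.  -31.9 110.4]
```

Request:
apply_moves(series=[[[-10, -15, 20], [0, 0, 0]], [[-9, -15, 30], [0, 0, 0]], [[0, 0, 30], [0, 0, 0]], [[0, 0, 30], [0, 0, 0]], [[0, 0, 0], [0, 0, 0]], [[0, 0, 0], [0, 0, 0]], [[0, 0, 0], [0, 0, 0]]])

```text
t: 2.65
tool_pos: [0.4893, -0.2071, 0.2963]
orientation: [0.462, 3.106, -0.001]
force: [0.8, 0.3, 0.0]
opening: 0.0005
gripper_force: 0.0
```

```bash
python3 -c "
from h import *
delta((.4876,-.2157,.276))"
```

```text
pos [ 0.4893 -0.2071  0.2963] y-az 73.07 z [ 1.1e-03 -6.0e-04 -1.0e+00] F [0.77 0.27 0.05] op 0.00046757912510660745 gf 0.0 t 2.65 q6 -1.7720527198038476
delta [-0.9 -8.8 20.3]
```

Request:
apply_moves(series=[[[-1, -9, 5], [0, 0, 0]], [[0, 0, 8], [0, 0, 0]], [[0, 0, 7], [0, 0, 0]], [[0, 0, 2], [0, 0, 0]], [[0, 0, 2], [0, 0, 0]], [[0, 0, 2], [0, 0, 0]], [[0, 0, 1], [0, 0, 0]], [[0, 0, 1], [0, 0, 0]], [[0, 0, 0], [0, 0, 0]], [[0, 0, 0], [0, 0, 0]]])

```text
t: 3.48
tool_pos: [0.4878, -0.2163, 0.2718]
orientation: [0.462, 3.106, -0.002]
force: [-17.7, 6.4, 39.5]
opening: 0.0005
gripper_force: 19.7
```

```bash
python3 -c "
from h import *
delta((.4876,-.2157,.268))"
```

```text
pos [ 0.4878 -0.2163  0.2718] y-az 73.07 z [ 0.0016 -0.0018 -1.    ] F [-17.68   6.44  39.54] op 0.00045425814339652 gf 19.705257145687938 t 3.4833 q6 -1.7882574835278753
delta [0.3 0.5 3.8]
```

Force is about 40 N with the tip at z ≈ 86 mm, much stiffer than the spring. I'll back off a little and look from the side.

Request:
apply_moves(series=[[[0, 0, -2], [0, 0, 0]], [[0, 0, -1], [0, 0, 0]], [[0, 0, 0], [0, 0, 0]]])

```text
t: 3.73
tool_pos: [0.4876, -0.2162, 0.2722]
orientation: [0.463, 3.106, -0.002]
force: [-5.8, 1.6, 18.5]
opening: 0.0004
gripper_force: 8.9
```

```bash
python3 -c "
from h import *
d=delta((.4876,-.2157,.268));shot('side');z=load('side')
cv2.imwrite('pics/s2.png',cv2.resize(z['im'][190:360,260:460],(800,680),interpolation=2)[:600])"
```

```text
pos [ 0.4876 -0.2162  0.2722] y-az 73.06 z [ 0.0014 -0.0015 -1.    ] F [-5.8   1.64 18.52] op 0.0003952174554952033 gf 8.9126334968023 t 3.7333 q6 -1.7882515265098198
delta [0.1 0.5 4.2]
```

View pics/s2.png

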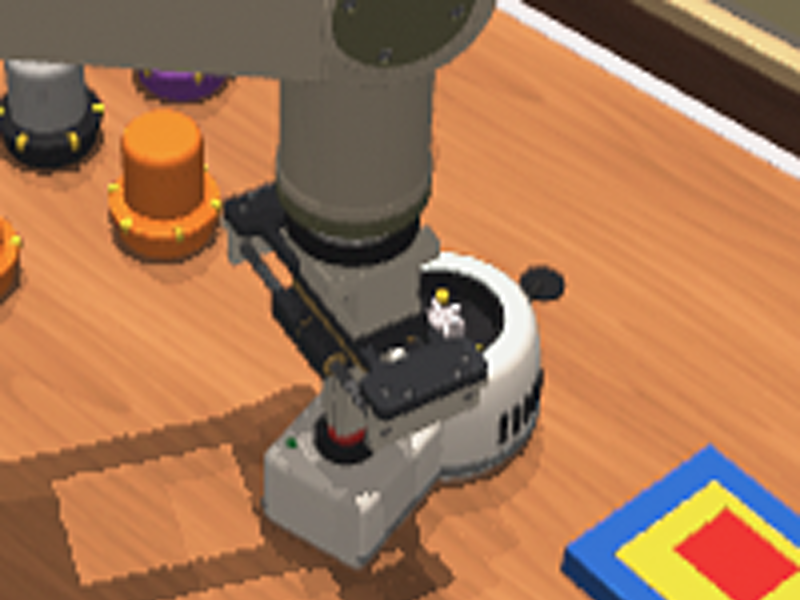

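The fingertips are on the button, with a rim of red still visible at crop (345,432). I'll raise in small steps to read the force profile.

Request:
apply_moves(series=[[[0, 0, -1.5], [0, 0, 0]], [[0, 0, 0], [0, 0, 0]], [[0, 0, 0], [0, 0, 0]]])

```text
t: 4.03
tool_pos: [0.4875, -0.2162, 0.2723]
orientation: [0.463, 3.106, -0.002]
force: [-1.8, -0.1, 9.2]
opening: 0.0006
gripper_force: 4.1
```

Request:
apply_moves(series=[[[0, 0, -1.5], [0, 0, 0]], [[0, 0, 0], [0, 0, 0]], [[0, 0, 0], [0, 0, 0]]])

```text
t: 4.28
tool_pos: [0.4875, -0.2162, 0.2733]
orientation: [0.463, 3.106, -0.001]
force: [0.6, -2.7, 4.3]
opening: 0.0006
gripper_force: 2.1
```

Request:
apply_moves(series=[[[0, 0, -2], [0, 0, 0]], [[0, 0, 0], [0, 0, 0]], [[0, 0, 0], [0, 0, 0]]])

```text
t: 4.53
tool_pos: [0.4873, -0.2159, 0.2749]
orientation: [0.463, 3.107, -0.0]
force: [0.8, -1.7, 3.3]
opening: 0.0003
gripper_force: 1.7
```

The spring profile shows (4.3 N then 3.3 N, slope about 0.6 N/mm), so the hard stop at 0.2723 is the button's end. I'll find where it releases to confirm the 6 mm of travel.

Request:
apply_moves(series=[[[0, 0, -2], [0, 0, 0]], [[0, 0, 0], [0, 0, 0]], [[0, 0, 0], [0, 0, 0]]])

```text
t: 4.78
tool_pos: [0.4871, -0.2157, 0.2766]
orientation: [-0.463, -3.107, -0.001]
force: [1.0, -0.7, 1.9]
opening: 0.0006
gripper_force: 1.2
```

Request:
apply_moves(series=[[[0, 0, -0.7], [0, 0, 0]], [[0, 0, 0], [0, 0, 0]], [[0, 0, 0], [0, 0, 0]]])

```text
t: 5.03
tool_pos: [0.4871, -0.2157, 0.2772]
orientation: [-0.463, -3.107, -0.001]
force: [0.3, 0.7, 2.0]
opening: 0.0003
gripper_force: 1.0
```

Request:
apply_moves(series=[[[0, 0, -0.7], [0, 0, 0]], [[0, 0, 0], [0, 0, 0]], [[0, 0, 0], [0, 0, 0]]])

```text
t: 5.28
tool_pos: [0.4871, -0.2157, 0.278]
orientation: [-0.463, -3.107, -0.001]
force: [0.6, 1.0, 2.2]
opening: 0.0007
gripper_force: 0.8
```

Request:
apply_moves(series=[[[0, 0, -0.7], [0, 0, 0]], [[0, 0, 0], [0, 0, 0]], [[0, 0, 0], [0, 0, 0]]])

```text
t: 5.53
tool_pos: [0.487, -0.2158, 0.2785]
orientation: [-0.463, -3.107, -0.0]
force: [0.7, -0.4, 0.1]
opening: 0.0005
gripper_force: 0.0
```

Release comes at about 0.2783, so the travel was 6.0 mm: pressed fully and sprung back. Next I'll look at the drive.

Request:
apply_moves(series=[[[0, 0, -40], [0, 0, 0]], [[-10, 10, -30], [0, 0, 0]], [[-20, 20, -30], [0, 0, 0]], [[-25, 25, -20], [0, 0, 0]], [[-25, 27, 0], [0, 0, 0]], [[0, 0, 0], [0, 0, 0]], [[0, 0, 0], [0, 0, 0]], [[0, 0, 0], [0, 0, 0]]], claw=1)

```text
t: 6.2
tool_pos: [0.5873, -0.1607, 0.3978]
orientation: [-0.462, -3.105, 0.0]
force: [-0.5, -0.5, 0.1]
opening: 0.0492
gripper_force: 0.0
```

```bash
python3 -c "
from h import *
d=delta((.5944,-.1984,.4));shot('wrist');z=load('wrist')
E=z['E'];K=z['K'];p=E[:3,:3]@np.array([.5944,-.1984,.091])+E[:3,3];u,v=(K[:2]*p[:2]/p[2]+K[2:]).astype(int);print(u,v,p[2],K)
u0,v0=max(u-80,0),max(v-60,0);print(u0,v0)
cv2.imwrite('pics/w2.png',cv2.resize(z['im'][v0:v0+120,u0:u0+160],None,fx=5,fy=5,interpolation=2))"
```

```text
pos [ 0.5873 -0.1607  0.3978] y-az 73.09 z [-2.1e-03  2.0e-04 -1.0e+00] F [-0.46 -0.51  0.12] op 0.04922503972355949 gf 0.0 t 6.2 q6 -1.6267476369020704
delta [-17.7 -34.   -2.2]
271 257 0.29885392893795815 [426.10900228 426.10900228 319.37225294 239.53197634]
191 197
```

View pics/w2.png

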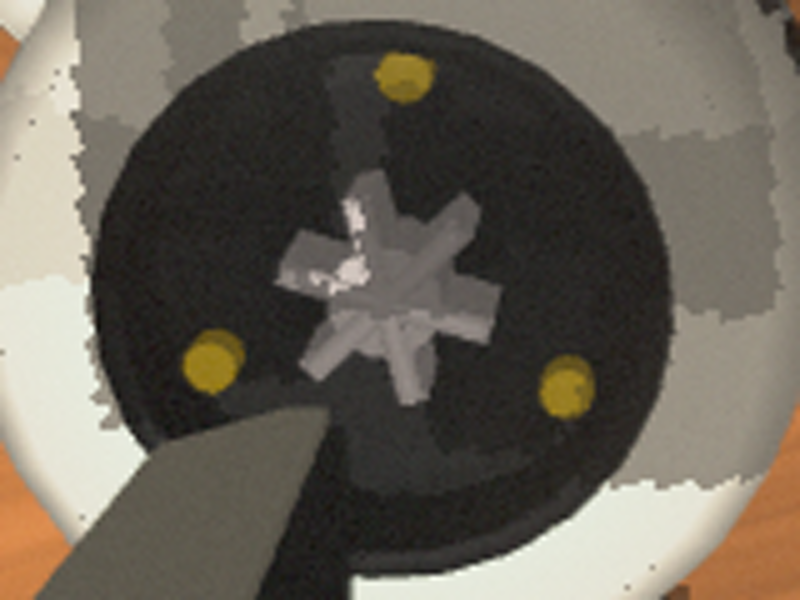

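Wrist crop: star centre at about (390,287). Tooth ends at (368,178), (472,205), (495,315), (413,398), (313,368) and (285,262). The well rim runs x 95–670 and y 20–575. I'll compute both yaws now, with the jar's ribs from the top view.

```bash
python3 -c "
from h import *
z=load('wrist')
f=lambda u,v,h:onz(z,h,191+(u+.5)/5-.5,197+(v+.5)/5-.5)[:2]
T=np.array([f(*p,.090) for p in [(368,178),(472,205),(495,315),(413,398),(313,368),(285,262)]])
c=T.mean(0);a=np.degrees(np.arctan2(*(T-c).T[::-1]));print('drive',c,a.round(1),(a%60).round(1),np.hypot(*(T-c).T).round(4),'well',f(382.5,297.5,.092))
z=load('top')
f=lambda u,v,h:onz(z,h,215+(u+.5)/4-.5,180+(v+.5)/4-.5)[:2]
for h in(.025,.032):
  T=np.array([f(*p,h) for p in [(134,229),(187,240),(205,291),(166,331),(114,320),(96,270)]])
  c=T.mean(0);a=np.degrees(np.arctan2(*(T-c).T[::-1]));print('jar',h,c,a.round(1),(a%60).round(1),np.hypot(*(T-c).T).round(4))
delta((.52,.15,.42))
"
```

```text
drive [ 0.59199935 -0.19964442] [ 172.8  119.1   58.1   -7.6  -61.1 -121.6] [52.8 59.1 58.1 52.4 58.9 58.4] [0.0162 0.0168 0.0151 0.0164 0.0164 0.0152] well [ 0.59242513 -0.20079218]
jar 0.025 [0.592203   0.18461768] [  17.6  -42.8 -102.  -163.   137.3   78.7] [17.6 17.2 18.  17.  17.3 18.7] [0.0376 0.0377 0.0389 0.0372 0.0373 0.0387]
jar 0.032 [0.59180429 0.18354575] [  17.6  -42.8 -102.  -163.   137.3   78.7] [17.6 17.2 18.  17.  17.3 18.7] [0.0374 0.0375 0.0387 0.037  0.0372 0.0385]
pos [ 0.587  -0.1611  0.398 ] y-az 73.04 z [-1.8e-03  1.0e-04 -1.0e+00] F [-1.44 -1.36 -0.51] op 0.05292353331494223 gf 0.0 t 6.25 q6 -1.6266831017905743
delta [154.8 278.  -21.9]
```

Drive yaw is about -3° and jar yaw about 17.6° (both mod 60), so the jar needs roughly -21°. Next I'll view the jar from the same relative pose, so that camera bias cancels.

Request:
apply_moves(series=[[[11, 36.5, 0], [0, 0, 0]], [[11, 36.5, 0], [0, 0, 0]], [[11, 36.5, 0], [0, 0, 0]], [[11, 36.5, 0], [0, 0, 0]], [[11, 36.5, 0], [0, 0, 0]], [[11, 36.5, 0], [0, 0, 0]], [[11, 36.5, 0], [0, 0, 0]], [[11, 36.5, 0], [0, 0, 0]], [[11, 36.5, 0], [0, 0, 0]], [[11, 36.5, 0], [0, 0, 0]], [[0, 0, 0], [0, 0, 0]], [[0, 0, 0], [0, 0, 0]]])

```text
t: 7.25
tool_pos: [0.5881, 0.2213, 0.3985]
orientation: [-0.459, -3.107, 0.001]
force: [-0.7, 0.1, -0.9]
opening: 0.0929
gripper_force: 0.0
```

```bash
python3 -c "
from h import *
d=delta((.592,.182,.4));shot('wrist');z=load('wrist')
E=z['E'];K=z['K'];p=E[:3,:3]@np.array([.592,.182,.06])+E[:3,3];u,v=(K[:2]*p[:2]/p[2]+K[2:]).astype(int);print(u,v,p[2],K)
u0,v0=max(u-100,0),max(v-75,0);print(u0,v0)
cv2.imwrite('pics/w3.png',cv2.resize(z['im'][v0:v0+150,u0:u0+200],None,fx=4,fy=4,interpolation=2))"
```

```text
pos [0.5881 0.2213 0.3985] y-az 73.18 z [-7.e-04 -4.e-04 -1.e+00] F [-0.66  0.07 -0.88] op 0.09285757606805219 gf 0.0 t 7.25 q6 -0.9987206135888937
delta [-15.1 -36.5  -1.5]
272 241 0.3288533473324163 [426.10900228 426.10900228 319.37225294 239.53197634]
172 166
```

View pics/w3.png

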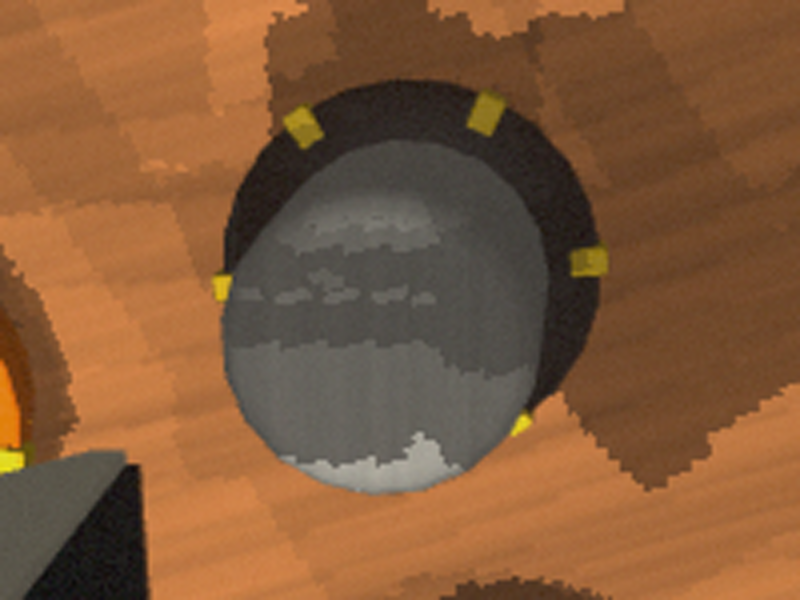

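Wrist crop: the jar's top circle is centred at about (385,331) with radius 163, and the flange circle at about (412,268) with radius 188. Ribs are at (303,126), (487,114), (590,261), (222,287) and (522,425).

```bash
python3 -c "
from h import *
z=load('wrist')
f=lambda u,v,h:onz(z,h,172+(u+.5)/4-.5,166+(v+.5)/4-.5)[:2]
print('top',f(385,331,.091),np.hypot(*(f(222,331,.091)-f(547,331,.091))))
for h in(.02,.03,.034):
  c=f(412,268,h);print(h,'flange',c,np.hypot(*(f(224,268,h)-f(600,268,h))))
  T=np.array([f(*p,h) for p in [(303,126),(487,114),(590,261),(222,287),(522,425)]])
  a=np.degrees(np.arctan2(*(T-c).T[::-1]));print((a%60).round(1),np.hypot(*(T-c).T).round(4))
"
```

```text
top [0.58887386 0.18299357] 0.0568154831396837
0.02 flange [0.5932403  0.17895885] 0.0812069795664237
[19.  16.6 15.5 19.  16.4] [0.0381 0.0373 0.0385 0.0415 0.0427]
0.03 flange [0.59130511 0.18066429] 0.0789416928253713
[19.  16.6 15.5 19.  16.4] [0.037  0.0363 0.0374 0.0403 0.0415]
0.034 flange [0.59053104 0.18134646] 0.07803557812895033
[19.  16.6 15.5 19.  16.4] [0.0366 0.0359 0.037  0.0399 0.041 ]
```

Jar axis is at about (0.5905, 0.182). I'll squeeze at two yaws 90° apart, which centres the jar exactly under the tool.

Request:
apply_moves(series=[[[-7, -18, 0], [0, 0, 0]], [[-7, -19, 0], [0, 0, 0]], [[0, 0, 0], [0, 0, 0]], [[0, 0, 35], [0, 0, 0]], [[0, 0, 35], [0, 0, 0]], [[0, 0, 35], [0, 0, 0]], [[0, 0, 30], [0, 0, 0]], [[0, 0, 23], [0, 0, 0]], [[0, 0, 0], [0, 0, 0]], [[0, 0, 0], [0, 0, 0]]])

```text
t: 8.13
tool_pos: [0.5908, 0.1796, 0.2397]
orientation: [-0.465, -3.104, 0.002]
force: [-0.5, 0.2, -0.2]
opening: 0.0932
gripper_force: 0.0
```

```bash
python3 -c "
from h import *
d=delta((.5905,.182,.240))"
```

```text
pos [0.5908 0.1796 0.2397] y-az 72.95 z [-3.4e-03 -9.0e-04 -1.0e+00] F [-0.54  0.23 -0.19] op 0.09318431620228973 gf 0.0 t 8.1333 q6 -1.060994199518313
delta [ 1.   2.3 -0.3]
```

Request:
apply_moves(series=[[[0, 0, 0], [0, 0, 0]], [[0, 0, 0], [0, 0, 0]], [[0, 0, 0], [0, 0, 0]], [[0, 0, 0], [0, 0, 0]], [[0, 0, 0], [0, 0, 0]], [[0, 0, 0], [0, 0, 0]], [[0, 0, 0], [0, 0, 0]], [[0, 0, 0], [0, 0, 0]]], claw=0.5, newtons=8)

```text
t: 8.8
tool_pos: [0.5917, 0.181, 0.2415]
orientation: [0.463, 3.106, 0.0]
force: [-0.9, -1.2, 4.6]
opening: 0.0579
gripper_force: 8.0
```

Request:
apply_moves(series=[[[0, 0, 0], [0, 0, 0]], [[0, 0, 0], [0, 0, 0]], [[0, 0, 0], [0, 0, 0]], [[0, 0, 0], [0, 0, 0]], [[0, 0, 0], [0, 0, 0.12]], [[0, 0, 0], [0, 0, 0.12]], [[0, 0, 0], [0, 0, 0.12]], [[0, 0, 0], [0, 0, 0.12]], [[0, 0, 0], [0, 0, 0.12]], [[0, 0, 0], [0, 0, 0.12]], [[0, 0, 0], [0, 0, 0.12]], [[0, 0, 0], [0, 0, 0.12]]], claw=1)

```text
t: 9.8
tool_pos: [0.5913, 0.181, 0.2406]
orientation: [-1.853, -2.537, 0.0]
force: [-0.2, -1.0, 0.9]
opening: 0.093
gripper_force: 0.0
```

Request:
apply_moves(series=[[[0, 0, 0], [0, 0, 0.12]], [[0, 0, 0], [0, 0, 0.12]], [[0, 0, 0], [0, 0, 0.12]], [[0, 0, 0], [0, 0, 0.12]], [[0, 0, 0], [0, 0, 0.12]], [[0, 0, 0], [0, 0, 0.01]], [[0, 0, 0], [0, 0, 0]], [[0, 0, 0], [0, 0, 0]]])

```text
t: 10.47
tool_pos: [0.5914, 0.1809, 0.2407]
orientation: [-2.52, -1.876, 0.0]
force: [-0.6, 0.4, 0.6]
opening: 0.0928
gripper_force: 0.0
```

```bash
python3 -c "
from h import *
d=delta((.5905,.182,.240))"
```

```text
pos [0.5914 0.1809 0.2407] y-az -16.68 z [-2.e-04 -0.e+00 -1.e+00] F [-0.64  0.36  0.64] op 0.09283324881611572 gf 0.0 t 10.4667 q6 0.5051361502791244
delta [ 0.8 -1.1  0.7]
```

Request:
apply_moves(series=[[[0, 0, 0], [0, 0, 0]], [[0, 0, 0], [0, 0, 0]], [[0, 0, 0], [0, 0, 0]], [[0, 0, 0], [0, 0, 0]], [[0, 0, 0], [0, 0, 0]], [[0, 0, 0], [0, 0, 0]], [[0, 0, 0], [0, 0, 0]], [[0, 0, 0], [0, 0, 0]]], claw=0.3, newtons=40)

```text
t: 11.13
tool_pos: [0.5914, 0.181, 0.2409]
orientation: [2.524, 1.871, 0.0]
force: [-0.5, -0.2, -0.1]
opening: 0.0572
gripper_force: 40.0
```

Request:
apply_moves(series=[[[0, 0, -10], [0, 0, 0]], [[0, 0, -25], [0, 0, 0]], [[0, 0, -35], [0, 0, 0]], [[0, 0, -40], [0, 0, 0]], [[0, 0, -30], [0, 0, 0]], [[0, 0, 0], [0, 0, 0]], [[0, 0, 0], [0, 0, 0]]])

```text
t: 11.72
tool_pos: [0.5919, 0.1811, 0.3835]
orientation: [2.522, 1.87, 0.007]
force: [0.1, 0.1, -5.1]
opening: 0.0577
gripper_force: 40.0
```

```bash
python3 -c "
from h import *
d=delta((.593,-.200,.38));shot('wrist');z=load('wrist')
cv2.imwrite('pics/w4.png',z['im'])"
```

```text
pos [0.5919 0.1811 0.3835] y-az -16.9 z [ 0.0046  0.001  -1.    ] F [ 0.08  0.11 -5.11] op 0.057661281023028164 gf 39.99335289001465 t 11.7167 q6 0.5090562613879633
delta [-364.3  111.8    3.1]
```

View pics/w4.png

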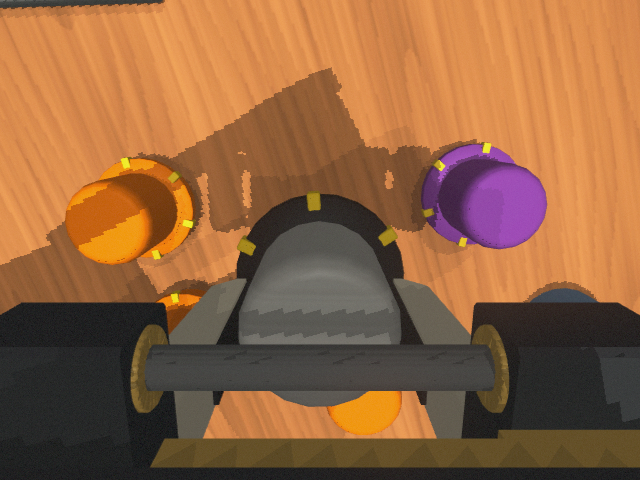

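The jar is held upright between the pads, with ribs at (314,201), (246,246) and (388,236). I'll refine the yaw in the hand and the well centre.

```bash
python3 -c "
from h import *
z=load('wrist');s=robot.read_state()
c=s['tool_pos'][:2]
for h in (.168,.174):
  T=np.array([onz(z,h,*p)[:2] for p in [(314,201),(246,246),(388,236)]])
  a=np.degrees(np.arctan2(*(T-c).T[::-1]));print(h,(a%60).round(1),np.hypot(*(T-c).T).round(4))
z=load('top');g=cv2.cvtColor(z['im'],cv2.COLOR_BGR2GRAY)
g5=cv2.resize(g[215:280,360:425],None,fx=8,fy=8,interpolation=2)
for th in(90,110,130):
  m=(g5<th).astype(np.uint8)
  cs,_=cv2.findContours(m,cv2.RETR_EXTERNAL,2)
  for k in cs:
    k=cv2.convexHull(k)
    if 5000<cv2.contourArea(k)<60000:
      e=cv2.fitEllipse(k);u=360+(e[0][0]+.5)/8-.5;v=215+(e[0][1]+.5)/8-.5;print(th,u,v,np.array(e[1])/8,onz(z,.092,u,v))
"
```

```text
0.168 [13.7 17.6 13.6] [0.0371 0.0362 0.0401]
0.174 [13.6 14.6 16.2] [0.038 0.036 0.04 ]
90 371.43566513061523 252.16738891601562 [14.42533779 29.55224037] [ 0.57765227 -0.14085728  0.092     ]
90 392.8865203857422 245.80982208251953 [29.61148071 30.00885391] [ 0.59371442 -0.19773406  0.092     ]
110 392.8881301879883 245.79991149902344 [29.89360046 30.29840279] [ 0.59374057 -0.19773892  0.092     ]
110 375.1753463745117 253.61272811889648 [23.59729385 52.99243164] [ 0.57371053 -0.15062975  0.092     ]
130 417.2784881591797 257.10005950927734 [17.63848495 45.97251892] [ 0.56310161 -0.2611205   0.092     ]
130 392.9072685241699 245.780424118042 [30.18994522 30.6094265 ] [ 0.59379143 -0.19779054  0.092     ]
```

Request:
apply_moves(series=[[[-20, 6, 0], [0, 0, 0]], [[-36, 11, 0], [0, 0, 0]], [[-38, 12, 0], [0, 0, 0]], [[-38, 12, 0], [0, 0, 0]], [[-38, 12, 0], [0, 0, 0]], [[-38, 12, 0], [0, 0, 0]], [[-38, 12, 0], [0, 0, 0]], [[-38, 12, 0], [0, 0, 0]], [[-36, 11, 0], [0, 0, 0]], [[-24, 7, 0], [0, 0, 0]], [[-20, 5, 0], [0, 0, 0]], [[0, 0, 0], [0, 0, 0]]])

```text
t: 12.77
tool_pos: [0.5912, -0.2038, 0.3767]
orientation: [-2.524, -1.863, 0.007]
force: [-0.3, 0.3, -4.0]
opening: 0.0576
gripper_force: 40.0
```

Request:
apply_moves(series=[[[0, 0, 0], [0, 0, 0.11]], [[0, 0, 0], [0, 0, 0.11]], [[0, 0, 0], [0, 0, 0.11]], [[0, 0, 0], [0, 0, 0]], [[0, 0, 0], [0, 0, 0]], [[0, 0, 0], [0, 0, 0]]])

```text
t: 13.27
tool_pos: [0.5924, -0.1994, 0.3791]
orientation: [-2.792, -1.436, 0.003]
force: [0.5, 0.3, -3.3]
opening: 0.0577
gripper_force: 40.0
```

```bash
python3 -c "
from h import *
d=delta((.5935,-.1995,.338))"
```

```text
pos [ 0.5924 -0.1994  0.3791] y-az -35.58 z [-0.0026  0.0012 -1.    ] F [ 0.53  0.32 -3.29] op 0.05765233753760426 gf 39.99379813671112 t 13.2667 q6 0.21425257084639796
delta [ 0.5  1.  41.1]
```

Request:
apply_moves(series=[[[0.5, 1, 10], [0, 0, 0]], [[0, 0, 20], [0, 0, 0]], [[0, 0, 10], [0, 0, 0]], [[0, 0, 0], [0, 0, 0]], [[0, 0, 0], [0, 0, 0]], [[0, 0, 0], [0, 0, 0]]])

```text
t: 13.77
tool_pos: [0.594, -0.2001, 0.3413]
orientation: [2.796, 1.431, 0.001]
force: [-0.2, 0.6, -3.6]
opening: 0.0577
gripper_force: 40.0
```

```bash
python3 -c "
from h import *
d=delta((.5935,-.1995,.338));shot('side');shot('wrist')
a=cv2.resize(load('side')['im'][225:325,315:425],(440,400),interpolation=2)
b=cv2.resize(load('wrist')['im'][140:420,150:490],(340*400//280//2*2,400))[:, :360] if 0 else cv2.resize(load('wrist')['im'][150:400,195:445][:, :225],(360,400))
cv2.imwrite('pics/c5.png',np.hstack([a,b]))"
```

```text
pos [ 0.594  -0.2001  0.3413] y-az -35.78 z [ 4.e-04 -2.e-04 -1.e+00] F [-0.24  0.63 -3.6 ] op 0.05765081943548183 gf 39.993823170661926 t 13.7667 q6 0.21781201665477695
delta [ 0.2 -0.8  3.3]
```

View pics/c5.png

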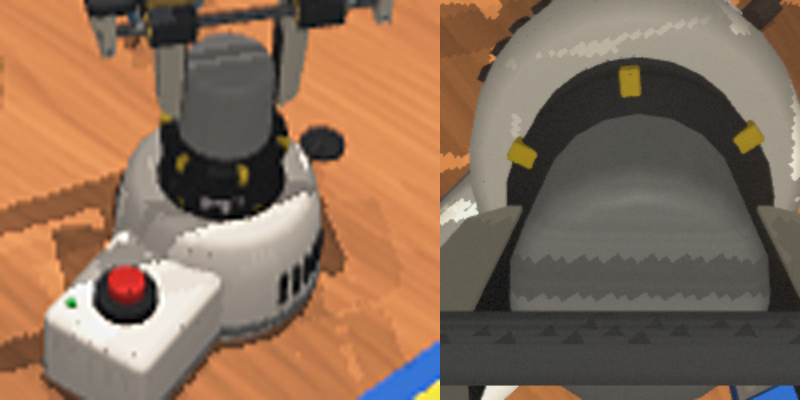

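The jar hovers centred over the well: flange centre near x=640 against drum centre near 635, and the button is back up at (127,283). I'm lowering gently.

Request:
apply_moves(series=[[[0, -0.5, 3], [0, 0, 0]], [[0, 0, 2], [0, 0, 0]], [[0, 0, 2], [0, 0, 0]], [[0, 0, 0], [0, 0, 0]], [[0, 0, 0], [0, 0, 0]]])

```text
t: 14.28
tool_pos: [0.5933, -0.1997, 0.3336]
orientation: [-2.796, -1.431, 0.0]
force: [-0.1, -0.2, -4.1]
opening: 0.0576
gripper_force: 40.0
```

Request:
apply_moves(series=[[[0, 0, 1], [0, 0, 0]], [[0, 0, 1], [0, 0, 0]], [[0, 0, 0], [0, 0, 0]], [[0, 0, 0], [0, 0, 0]]])

```text
t: 14.62
tool_pos: [0.5934, -0.1998, 0.3317]
orientation: [-2.797, -1.431, 0.0]
force: [-0.4, -0.2, -4.2]
opening: 0.0576
gripper_force: 40.0
```

Request:
apply_moves(series=[[[0, 0, 1], [0, 0, 0]], [[0, 0, 1], [0, 0, 0]], [[0, 0, 0], [0, 0, 0]], [[0, 0, 0], [0, 0, 0]]])

```text
t: 14.95
tool_pos: [0.5934, -0.1997, 0.3297]
orientation: [-2.797, -1.431, 0.0]
force: [0.5, 0.7, -3.8]
opening: 0.0572
gripper_force: 40.0
```

Request:
apply_moves(series=[[[0, 0, 1], [0, 0, 0]], [[0, 0, 0.5], [0, 0, 0]], [[0, 0, 0], [0, 0, 0]], [[0, 0, 0], [0, 0, 0]]])

```text
t: 15.28
tool_pos: [0.5934, -0.1998, 0.3283]
orientation: [2.797, 1.431, -0.0]
force: [0.1, -0.8, -4.5]
opening: 0.0579
gripper_force: 40.0
```

Request:
apply_moves(series=[[[0, 0, 1], [0, 0, 0]], [[0, 0, 0], [0, 0, 0]], [[0, 0, 0], [0, 0, 0]]])

```text
t: 15.53
tool_pos: [0.5934, -0.1998, 0.3273]
orientation: [2.797, 1.431, -0.0]
force: [1.1, -0.7, -5.1]
opening: 0.0578
gripper_force: 40.0
```

Request:
apply_moves(series=[[[0, 0, 1], [0, 0, 0]], [[0, 0, 0], [0, 0, 0]], [[0, 0, 0], [0, 0, 0]]])

```text
t: 15.78
tool_pos: [0.5934, -0.1998, 0.3263]
orientation: [2.797, 1.431, -0.0]
force: [0.0, -1.6, -4.7]
opening: 0.0576
gripper_force: 40.0
```

Request:
apply_moves(series=[[[0, 0, 1], [0, 0, 0]], [[0, 0, 0], [0, 0, 0]], [[0, 0, 0], [0, 0, 0]]])

```text
t: 16.03
tool_pos: [0.5934, -0.1998, 0.3253]
orientation: [2.797, 1.431, -0.0]
force: [0.8, -1.2, -5.2]
opening: 0.0577
gripper_force: 40.0
```

Still free at 2.7 mm below the clash height, so the splines are meshing.

Request:
apply_moves(series=[[[0, 0, 1], [0, 0, 0]], [[0, 0, 1], [0, 0, 0]], [[0, 0, 0], [0, 0, 0]], [[0, 0, 0], [0, 0, 0]]])

```text
t: 16.37
tool_pos: [0.5934, -0.1998, 0.3232]
orientation: [2.797, 1.431, -0.0]
force: [-0.3, -1.4, -4.7]
opening: 0.0573
gripper_force: 40.0
```

Request:
apply_moves(series=[[[0, 0, 1], [0, 0, 0]], [[0, 0, 1], [0, 0, 0]], [[0, 0, 1], [0, 0, 0]], [[0, 0, 0], [0, 0, 0]], [[0, 0, 0], [0, 0, 0]]])

```text
t: 16.78
tool_pos: [0.5934, -0.1998, 0.3202]
orientation: [2.797, 1.431, -0.0]
force: [1.7, -2.0, -5.2]
opening: 0.0577
gripper_force: 40.0
```

Request:
apply_moves(series=[[[0, 0, 1], [0, 0, 0]], [[0, 0, 1], [0, 0, 0]], [[0, 0, 0], [0, 0, 0]], [[0, 0, 0], [0, 0, 0]]])

```text
t: 17.12
tool_pos: [0.5935, -0.1998, 0.3191]
orientation: [2.796, 1.431, 0.001]
force: [-3.3, -0.9, 3.9]
opening: 0.0574
gripper_force: 40.0
```

Resting on the pins at z ≈ 0.319, as predicted for meshed. Now I'll press.

Request:
apply_moves(series=[[[0, 0, 1], [0, 0, 0]], [[0, 0, 1], [0, 0, 0]], [[0, 0, 0], [0, 0, 0]], [[0, 0, 0], [0, 0, 0]]])

```text
t: 17.45
tool_pos: [0.5935, -0.1998, 0.3168]
orientation: [2.796, 1.431, 0.001]
force: [-2.4, -0.7, 4.6]
opening: 0.0575
gripper_force: 40.0
```

Request:
apply_moves(series=[[[0, 0, 1], [0, 0, 0]], [[0, 0, 1], [0, 0, 0]], [[0, 0, 0], [0, 0, 0]], [[0, 0, 0], [0, 0, 0]]])

```text
t: 17.78
tool_pos: [0.5935, -0.1998, 0.315]
orientation: [2.796, 1.431, 0.001]
force: [-3.9, -1.6, 7.6]
opening: 0.0578
gripper_force: 40.0
```

Request:
apply_moves(series=[[[0, 0, 1], [0, 0, 0]], [[0, 0, 0.5], [0, 0, 0]], [[0, 0, 0], [0, 0, 0]], [[0, 0, 0], [0, 0, 0]]])

```text
t: 18.12
tool_pos: [0.5936, -0.1998, 0.3142]
orientation: [2.796, 1.431, 0.001]
force: [-6.1, -0.2, 10.2]
opening: 0.0572
gripper_force: 40.0
```

Request:
apply_moves(series=[[[0, 0, 0.7], [0, 0, 0]], [[0, 0, 0], [0, 0, 0]], [[0, 0, 0], [0, 0, 0]], [[0, 0, 0], [0, 0, 0]]])

```text
t: 18.45
tool_pos: [0.5936, -0.1998, 0.3142]
orientation: [2.796, 1.431, 0.001]
force: [-7.4, 1.0, 14.0]
opening: 0.0577
gripper_force: 40.0
```

Request:
apply_moves(series=[[[0, 0, 0.5], [0, 0, 0]], [[0, 0, 0], [0, 0, 0]], [[0, 0, 0], [0, 0, 0]], [[0, 0, 0], [0, 0, 0]]])

```text
t: 18.78
tool_pos: [0.5936, -0.1997, 0.3141]
orientation: [2.796, 1.431, 0.001]
force: [-8.4, 1.2, 17.0]
opening: 0.0574
gripper_force: 40.0
```

```bash
python3 -c "
from h import *
d=delta((.5935,-.1998,.314));shot('side');shot('top')
a=cv2.resize(load('side')['im'][225:325,315:425],(440,400),interpolation=2)
b=cv2.resize(load('top')['im'][160:340,130:520],(800,369))[:, 80:440]
b=cv2.copyMakeBorder(b,0,31,0,0,0)
cv2.imwrite('pics/c6.png',np.hstack([a,b]))"
```

```text
pos [ 0.5936 -0.1997  0.3141] y-az -35.8 z [ 1.2e-03 -6.0e-04 -1.0e+00] F [-8.4   1.17 16.98] op 0.05741190293415759 gf 40.003591775894165 t 18.7833 q6 0.21845189233306625
delta [-0.1 -0.   0.1]
```

View pics/c6.png

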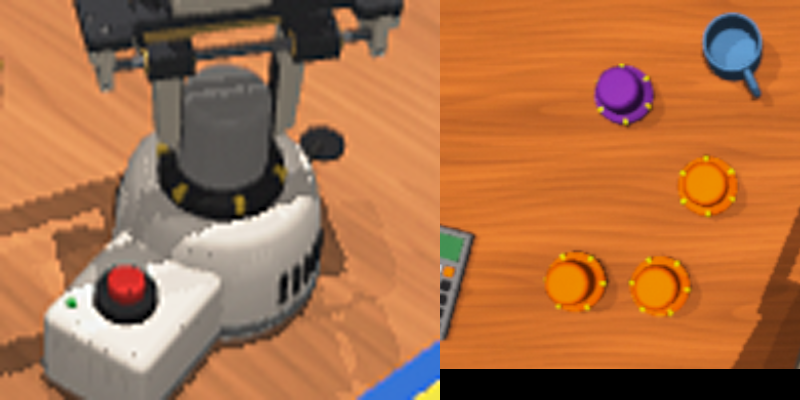

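The jar is seated with its flange down at the drum rim, against a hard stop (z fixed at 0.3141, 17 N). The button is up and the bystanders in view haven't moved. Handing in.

```bash
python3 -c "
from plant import robot
print(robot.close_job())"
```

```text
the job is handed in; nothing more can be done
None
```

The job is handed in at about 19 s. The reset button was pressed its full 6 mm and sprang back, and the steel jar meshed without a clash. The arm still grips the jar and holds it hard down on the run switch (17 N), but I had no direct view of the mill running or the switch reading.

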